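# Pin the drawer under the hinoki board

## Robot

A 6-joint arm with a two-finger parallel gripper is mounted at the origin on the work surface. World frame = base frame: x ahead of the robot, y to its left, z up, the work surface at z = 0. Lengths are in mm, angles in rad, forces in N, time in s.
With the tool pointing down it reaches from about 325 to 875 mm from the base axis. Payload 4.4 kg.
Tool frame: the origin (TCP) lies on the centre line of the jaws, within the pads' length; the fingertips stand ahead of it and the grasp point (between the pads) lies 6 mm ahead of it (ctrl.tcp_to_tips is the z of the fingertips in the tool frame, in mm); z points along the fingers, y is the line along which they close (so a half turn about z gives the same grasp; the last joint's range is limited). The gripper opens to 85 mm and grips with 20 to 120 N. Pads are 22 mm wide; open, the fingers measure 114 mm over their backs; the gripper's body (76 mm by 85 mm) begins 54 mm behind the grasp point. The pads swing forward as they close: fully open they stand 13 mm farther back than shut.
Start: joints at [1.016, 0.207, 1.542, -0, 1.393, -0.15], TCP at [226.465, 528.527, 256.282] pointing down, gripper open.
Joint ranges: [-2.73, 2.73], [-0.86, 2.22], [0.23, 2.46], [-1.11, 4.25], [0.08, 2.63], [-2.82, 2.82]. Speed limits (rad/s): [2.79, 2.79, 3.14, 3.14, 3.14, 3.14].

## Interface

Orientations are given as a 3x3 rotation matrix whose columns are the frame's x, y, z axes.
In Python, from plant import ctrl, sensors, optics gives the robot as it stands. Calls block until the motion is done:
- ctrl.move_ptp(position, orientation): joint-space move of the TCP to a pose.
- ctrl.move_l(position, rot=None, vel=150, threshold=None): straight line of the TCP; rot=None keeps the orientation; vel is the mean speed in mm/s. With threshold (N) it stops when the force on the tool has changed by that much, and returns True; else False.
- ctrl.set_joints(angles): joint-space move.
- ctrl.gripper_to(opening, force=None): finger opening in mm; force is the grip in N (None keeps the last); returns when the fingers have stopped.
- ctrl.hold(seconds).
- ctrl.solve_ik(position, orientation): joint angles nearest the present ones, or None.
- sensors.read_state(): the state.
- optics.grab_frame(name): name is "scene" or "top" or "wrist"; returns (picture, depth): 480x640x3 uint8, red, green, blue; 480x640 float32, mm along the optical axis (not along the pixel's ray), 0 where there is no reading.
- optics.camera_params(name): a dict with "mtx" (3x3 intrinsics, pixels), "k1" (the pictures are not rectified: a ray, as slopes to the right and down, at radius r is drawn at 1 + k1 r^2 times it, then the intrinsics apply), "R" (3x3) and "t" (3): a world point X has camera coordinates R X + t; the wrist camera has in their place "T_tool_cam" (4x4, takes a point from camera to tool coordinates, whose origin is the TCP and whose axes are the flange's). Camera axes: x right, y down, z forward; pixel columns grow to the right and rows downward; lengths in mm; the calibration is good to about 2 mm. A picture is of the moment at which its call begins: read the wrist's pose just before it. camera_params takes no time and is no camera call.
A pose or a line that the arm cannot do raises ctrl.MotionError and nothing moves.
- ctrl.finish_job(): hands the job in; it is judged then, once.
The state is a dict: "t": time; "q": joint angles; "qvel": joint speeds; "tau": joint torques, N m; "eef_pos": TCP position; "eef_rot": TCP orientation; "force": force on the tool from outside, world axes, zero at the start; "wrist_torque": the same for the moment, N m; "grip_width": finger opening in mm; "grasp_force": force on a finger pad.
Only numpy, scipy, OpenCV 4.12 (cv2) and the standard library are available. Lean on these libraries where they do the work, as an engineer would, in place of code of your own. Each camera call takes 0.05 s, during which the arm holds its last target. There are 200 camera calls.

## Task

Ease the drawer under the hinoki board nearly shut, take the rosewood-handled pin from the pencil hole of the walnut kifu rest, and push it down through the drawer's brass keeper and the steel strap between its leaves until its collar sits flat on the keeper, then let go. The strap has slipped on its screws, so find by feel, with the pin itself, where its hole lines up; press lightly, never hard enough to bruise the brass (about 35 N), do not slam the drawer, and leave the other things where they stand.

Things in the scene. Friction and masses are not known exactly. Their poses are not given: they have to be found in the camera images.
- cabinet: Low hinoki-topped cabinet, 240 deep (x) by 400 wide (y) by 120 high, fixed. Origin at the centre of its underside, z up; its front looks along its own -x and lies 120 from the origin.
- strap_edge (a point): Point on the middle line (y = 0) of the board's front edge, 120 high, axes as the cabinet's. Here a steel strap, 26 wide, 6 thick (heights 120 to 126), lies on the board and sticks out level along -x, ending 79 to 101 ahead of here. It has an 11 mm through hole on the middle line, 34 from that end. Screws in a slot clamp it; its setting along x varies by 22 and is not measured. It holds against 100 N.
- drawer (a joint): How far the drawer stands out, in m: 0 shut against its stop, grows to 0.14 as it slides out along the cabinet's -x. Friction about 2.5 N; it stays where it is left. The strap's hole lines up with the keeper's holes at some value between 0.003 and 0.025, to be felt; there, and only there, can the pin go down.
- keeper_hole (a point): Centre of the hole mouth on the top face (136 high) of the drawer's brass keeper, a block 40 (x) by 44 (y) in front of the panel; moves with the drawer, axes as the cabinet's; 42 ahead of the board's front edge with the drawer at 0. Upper leaf 129 to 136 high, lower leaf 110 to 117, each with a 12 mm hole on this upright axis; the strap passes between them. Free air below.
- left_knob (a point): Centre of the bronze knob (22 across, 12 long, its front end 24 ahead of the panel) on the drawer panel at the cabinet's +y side, 95 from the middle line and 53 above the table. The panel is 320 wide and 20 to 86 high; its flat face lies 18 towards +x from this point. The drawer may be pushed in on the face or a knob.
- right_knob (a point): The same kind of knob, 95 from the middle line at the cabinet's -y side.
- pin_grip (a point): Centre of the pin's upright rosewood handle (round, 18 across, 42 high), z up its axis. Below the handle: brass collar 24 across, 3 thick, its underside 24 below this point; then a brass shaft 10 across, 40 long, its last 3 tapered to 9 across at the blunt tip. Whole pin 85 long, about 60 g. It starts standing in the kifu rest, collar on the top face.
- pin_collar (a point): Centre of the underside of the pin's collar, on its axis; pin_grip is 24 above it, the tip 40 below it.
- kifu_rest: Walnut kifu rest block, 75 (x) by 130 (y) by 46 high, heavy, fixed; origin at the centre of its underside. A 13 mm pencil hole, 42 deep, opens in its top at x 0, y +40; a thin pad of paper lies on the other half, its top at height 50, with a pencil up to 57. It stands to the left or the right in front of the cabinet.
- piece_box: Pale wooden shogi piece box with lid, 95 by 140 by 66 high, heavy, fixed, on the side where the kifu rest is not; origin at the centre of its underside.
- komadai_mid (a point): Middle of the rosewood captured-piece stand, 120 by 130 by 65 high, loose on the mat.
- incense_mid (a point): Middle of the blue porcelain incense holder, 68 across and 42 high, loose on the hinoki board off to one side.
- frog_mid (a point): A point 20 above the underside of the cast bronze frog paperweight, 80 by 70 by 50 high, loose on the hinoki board off to the other side.
- teacup_mid (a point): Middle of the grey-green teacup, 72 across and 75 high, loose on the mat.
- fan_mid (a point): Middle of the folded fan, 210 by 30 by 16 high, lying loose across the lid of the piece box.
- pin: The pin as a whole; origin on its axis at the tip, z towards the handle (see pin_grip).

How it is judged (in metres and radians):
On the way, in this order (a step that is already met when the one before it is completed fails the run):
1. the drawer has been eased in to within 40 mm of shut (value of joint drawer below 0.04 m), for 0.2 s.
2. the pin is through the keeper and the strap, collar down (z of pin_collar in the frame of keeper_hole between -0.003 and 0.003 m and horizontal distance between pin_collar and keeper_hole below 0.003 m and angle between the z axis of pin_collar and the z axis of keeper_hole, either way round below 0.08 rad and value of joint drawer below 0.03 m), for 0.2 s.
At the end, for the whole second after the job is handed in: The pin stands upright (within 0.08 rad) in the keeper with its collar's underside within 3 mm of the keeper's top face and within 3 mm of the hole's centre, the drawer is no more than 30 mm out (so the pin is through the strap's hole), everything is at rest and the pin is let go (all of step 2 and linear speed of pin below 0.02 m/s and velocity of joint drawer between -0.01 and 0.01 m/s and contact force between the fingers and pin below 0.05 N); the robot touches nothing.
It fails at once if the pin bears on the keeper, strap or cabinet with more than 35 N (contact force between pin and cabinet above 35 N).
It fails at once if the drawer is slammed (faster than 0.35 m/s) (velocity of joint drawer below -0.35 m/s).
It fails at once if the rosewood stand, incense holder, bronze frog, teacup, fan: one of them is moved more than 15 mm (distance of any of komadai_mid, incense_mid, frog_mid, teacup_mid, fan_mid from where it was at the start of the episode above 0.015 m).
It also fails if it takes over 72 s, if anything falls off the work surface, if the arm or the gripper's body presses on something with over 40 N, if the wrist force passes 120 N, or if a joint passes its speed limit or range.

## Working session

There is one attempt and no reset: what is moved stays moved. The work goes in short steps, each a Python script; the robot and the scene stay as the last script left them, time stands still between calls to the robot, and variables do not carry over. Pictures are saved under pics/ and viewed, at most 10 in all, crops included, and the job is handed in when it is done.

```bash
mkdir -p pics; ls
cat > h.py <<'E'
import numpy as np, cv2
from plant import ctrl, sensors, optics
def save(name,img): cv2.imwrite('pics/'+name,cv2.cvtColor(img,cv2.COLOR_RGB2BGR))
def pts(cam,depth,st=None):
    p=optics.camera_params(cam); K=np.array(p['mtx']); 
    v,u=np.mgrid[0:480,0:640].astype(float)
    d=cv2.undistortPoints(np.stack([u.ravel(),v.ravel()],1)[:,None],K,np.array([p['k1'],0,0,0,0.]))[:,0]
    P=np.c_[d,np.ones(len(d))]*depth.ravel()[:,None]
    if 'R' in p: W=(P-np.array(p['t']))@np.array(p['R'])
    else:
        T=np.array(p['T_tool_cam']); Q=P@T[:3,:3].T+T[:3,3]
        W=Q@np.array(st['eef_rot']).T+np.array(st['eef_pos'])
    W=W.reshape(480,640,3); W[depth==0]=np.nan
    return W
E
python3 - <<'E'
from h import *
for n in('top','scene'):
    im,d=optics.grab_frame(n); save(n+'0.png',im); W=pts(n,d); np.savez(n+'0.npz',im=im,W=W)
    p=optics.camera_params(n);print(n,p, -np.array(p['R']).T@np.array(p['t']))
s=sensors.read_state();print(s)
E
```

```text
pics
top {'mtx': array([[450.48054389,   0.        , 314.50135859],
       [  0.        , 450.48054389, 252.77761834],
       [  0.        ,   0.        ,   1.        ]]), 'k1': -0.04561970033751101, 'R': array([[ 0.01114508, -0.99993423, -0.00270572],
       [-0.99459204, -0.01080603, -0.10329526],
       [ 0.10325923,  0.00384233, -0.99464706]]), 't': array([  -4.10000348,  574.50762515, 1222.40290127])} [ 445.2220261    -2.58845675 1275.19226855]
scene {'mtx': array([[531.64764153,   0.        , 324.88142615],
       [  0.        , 531.64764153, 241.23991543],
       [  0.        ,   0.        ,   1.        ]]), 'k1': -0.08051238460449997, 'R': array([[ 0.6494876 ,  0.76036487,  0.00333474],
       [ 0.51365247, -0.43550894, -0.73925172],
       [-0.56064873,  0.48184772, -0.67342095]]), 't': array([-376.07078301, -187.63901973, 1507.58477415])} [1185.86004218 -522.19374607  877.78080335]
{'t': 0.1, 'q': array([ 1.01548588e+00,  2.07381166e-01,  1.54281861e+00,  5.74913472e-06,
        1.39351349e+00, -1.50522414e-01]), 'qvel': array([ 0.00211465, -0.00154825, -0.00418041, -0.00028412, -0.00132199,
        0.00035825]), 'tau': array([-1.84067044e-04, -3.84090221e+01, -2.92547929e+01, -6.57158398e-05,
        4.83484939e-03, -2.58247844e-06]), 'eef_pos': array([226.12931548, 527.97475334, 255.21192793]), 'eef_rot': array([[-9.19185313e-01,  3.93823691e-01, -1.12280884e-03],
       [ 3.93825159e-01,  9.19183609e-01, -1.79897603e-03],
       [ 3.23588099e-04, -2.09578271e-03, -9.99997751e-01]]), 'force': array([-0.50590069,  0.8980384 , -0.0670317 ]), 'wrist_torque': array([ 0.01259135, -0.01471546, -0.04930017]), 'grasp_force': 0.0, 'grip_width': 85.21183388615417}
```

View pics/top0.png

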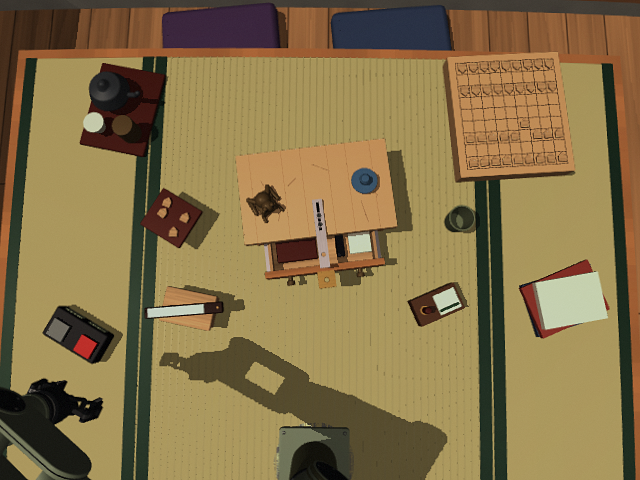

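View pics/scene0.png

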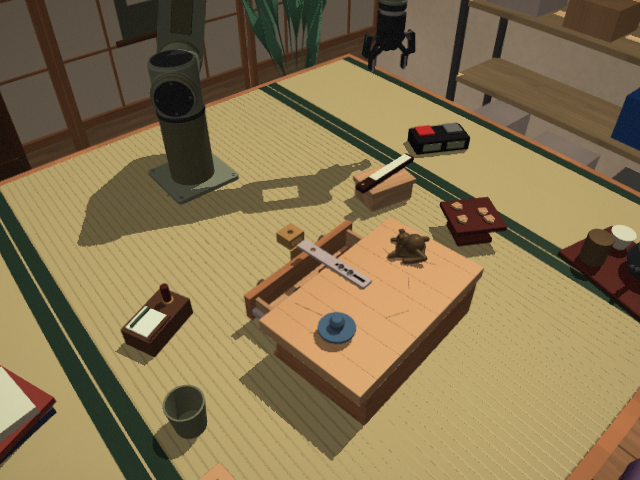

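The top view shows the cabinet around (318,190), slightly rotated, with the drawer open and the keeper at about (327,281). The kifu rest is at (437,305), and the pin stands in it at about (428,310). The scene view agrees. Next I'll fit the poses from depth.

Run:
```python
from h import *
z=np.load('top0.npz'); im=z['im'];W=z['W']
def comp(lo,hi,u0,v0,u1,v1):
    m=np.zeros((480,640),np.uint8); m[v0:v1,u0:u1]=((W[...,2]>lo)&(W[...,2]<hi))[v0:v1,u0:u1]
    n,l,s,c=cv2.connectedComponentsWithStats(m); i=1+np.argmax(s[1:,4]); return l==i
def rect(n,m):
    P=W[m]; r=cv2.minAreaRect(P[:,:2].astype(np.float32)); print(n,m.sum(),r,'z',np.median(P[:,2]),'box',cv2.boxPoints(r).round(1).tolist()); return P
rect('board',comp(112,165,230,130,400,245))
rect('keeper',comp(128,145,312,262,345,295))
rect('panel',comp(76,98,260,255,392,285))
rect('rest',comp(35,62,400,275,475,335))
P=rect('pin',comp(70,110,405,285,450,330)); print(P[:,:2].mean(0))
rect('box',comp(55,100,135,280,230,335))
```

```text
board 13578 ((717.1732177734375, 0.00537109375), (265.26116943359375, 402.2762145996094), 7.370386123657227) z 121.3191888902183 box [[559.7999877929688, 182.5], [611.4000244140625, -216.5], [874.5, -182.5], [822.9000244140625, 216.5]]
keeper 256 ((497.2998046875, -28.962556838989258), (39.99341583251953, 43.478153228759766), 7.54901123046875) z 136.8480734272452 box [[474.6000061035156, -10.0], [480.29998779296875, -53.099998474121094], [520.0, -47.900001525878906], [514.2999877929688, -4.800000190734863]]
panel 812 ((536.9793701171875, -23.979415893554688), (36.405677795410156, 318.5693359375), 6.7616448402404785) z 86.63559816050527 box [[500.1000061035156, 132.10000610351562], [537.7000122070312, -184.3000030517578], [573.7999877929688, -180.0], [536.2999877929688, 136.3000030517578]]
rest 1286 ((436.8809509277344, -333.4652404785156), (76.00284576416016, 130.1962890625), 24.046335220336914) z 48.65463620492102 box [[375.70001220703125, -289.5], [428.70001220703125, -408.3999938964844], [498.1000061035156, -377.3999938964844], [445.1000061035156, -258.5]]
pin 47 ((420.7972412109375, -296.5103454589844), (15.823939323425293, 15.82796859741211), 2.1430399417877197) z 89.92294010078197 box [[412.6000061035156, -288.8999938964844], [413.20001220703125, -304.70001220703125], [429.0, -304.1000061035156], [428.3999938964844, -288.29998779296875]]
[ 420.66438676 -295.63326729]
box 2134 ((419.7094421386719, 347.2366638183594), (205.62574768066406, 95.82568359375), 78.96183013916016) z 68.82816369001074 box [[353.0, 255.5], [447.1000061035156, 237.1999969482422], [486.3999938964844, 439.0], [392.3999938964844, 457.29998779296875]]
```

```bash
cat >> h.py <<'E'
yaw=np.radians(7.4)
e=np.array([np.cos(yaw),np.sin(yaw),0]); n=np.array([-e[1],e[0],0])
F=np.array([610.7,-14.0,0])            # board front-edge middle (cabinet front), world
def cab(a,b,z): return F-e*a+n*b+np.array([0,0,z])   # a mm ahead of the front edge
RY=np.c_[e,-n,[0,0,-1]]                # jaws close along cabinet y
RX=np.c_[n,e,[0,0,-1]]                 # jaws close along cabinet x
RXm=np.c_[-n,-e,[0,0,-1]]
def wrist(name):
    st=sensors.read_state(); im,d=optics.grab_frame('wrist'); W=pts('wrist',d,st)
    save(name+'.png',im); np.savez(name+'.npz',im=im,W=W); return im,W
E
python3 - <<'E'
from h import *
print(ctrl.tcp_to_tips, optics.camera_params('wrist'))
p=cab(95,0,400)
for nm,R in(('RY',RY),('RX',RX),('RXm',RXm),('RYm',RY*[-1,-1,1])):
    print(nm,ctrl.solve_ik(p,R),ctrl.solve_ik([420.6,-296.5,76],R),ctrl.solve_ik(cab(75,0,166),R))
E
```

```text
25.0 {'mtx': array([[334.71462186,   0.        , 319.68434431],
       [  0.        , 334.71462186, 241.45210711],
       [  0.        ,   0.        ,   1.        ]]), 'k1': -0.03120498143963363, 'T_tool_cam': array([[ 2.07627098e-04, -9.58888603e-01, -2.83782670e-01,
         7.28395116e+01],
       [ 9.99999903e-01,  8.91938464e-05,  4.30259239e-04,
         1.75057405e-01],
       [-3.87259013e-04, -2.83782732e-01,  9.58888529e-01,
        -1.17989339e+02],
       [ 0.00000000e+00,  0.00000000e+00,  0.00000000e+00,
         1.00000000e+00]])}
RY [-2.18214260e-01  8.10125072e-03  1.46848523e+00 -4.44089210e-16
  1.66500618e+00  1.22342770e+00] [-7.82338320e-01  3.08005041e-01  1.83404871e+00 -4.44089210e-16
  9.99538904e-01  6.59303642e-01] [-2.05351335e-01  2.19324699e-01  1.72472954e+00 -4.44089210e-16
  1.19753841e+00  1.23629063e+00]
RX [-2.18214260e-01  8.10125072e-03  1.46848523e+00 -4.44089210e-16
  1.66500618e+00 -3.47368625e-01] [-7.82338320e-01  3.08005041e-01  1.83404871e+00 -4.44089210e-16
  9.99538904e-01 -9.11492685e-01] [-2.05351335e-01  2.19324699e-01  1.72472954e+00 -4.44089210e-16
  1.19753841e+00 -3.34505700e-01]
RXm [-2.18214260e-01  8.10125072e-03  1.46848523e+00 -4.44089210e-16
  1.66500618e+00  2.79422403e+00] [-7.82338320e-01  3.08005041e-01  1.83404871e+00 -4.44089210e-16
  9.99538904e-01  2.23009997e+00] [-2.05351335e-01  2.19324699e-01  1.72472954e+00 -4.44089210e-16
  1.19753841e+00  2.80708695e+00]
RYm [-2.18214260e-01  8.10125072e-03  1.46848523e+00 -4.44089210e-16
  1.66500618e+00 -1.91816495e+00] [-7.82338320e-01  3.08005041e-01  1.83404871e+00 -4.44089210e-16
  9.99538904e-01 -2.48228901e+00] [-2.05351335e-01  2.19324699e-01  1.72472954e+00 -4.44089210e-16
  1.19753841e+00 -1.90530203e+00]
```

Run:
```python
from h import *
ctrl.move_ptp(cab(85,0,225)-14*n,RX)
im,W=wrist('w1')
s=sensors.read_state();print(s['t'],s['eef_pos'])
c=im[140:340,170:470]; save('w1c.png',cv2.resize(c,None,fx=2.5,fy=2.5,interpolation=cv2.INTER_CUBIC))
```

```text
2.4417 [528.29709505 -37.92015837 225.04765151]
```

View pics/w1.png

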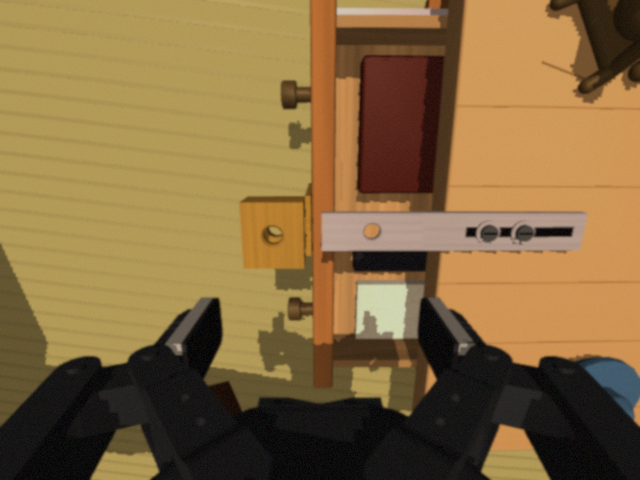

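Wrist view: keeper hole mouth is at about (273,233), strap hole at (372,230), strap end at u≈321 and board edge at u≈432. I'll cast rays onto the planes at the known heights.

```bash
cat >> h.py <<'E'
def ray(uv,z,st):
    p=optics.camera_params('wrist'); T=np.array(p['T_tool_cam'])
    d=cv2.undistortPoints(np.float64(uv).reshape(-1,1,2),np.array(p['mtx']),np.array([p['k1'],0,0,0,0.]))[:,0]
    R=np.array(st['eef_rot']); C=R@T[:3,3]+st['eef_pos']; D=np.c_[d,np.ones(len(d))]@(R@T[:3,:3]).T
    return C+D*((z-C[2])/D[:,2])[:,None]
def tocab(P): return np.c_[-(P-F)@e,(P-F)@n]
E
python3 - <<'E'
from h import *
st=sensors.read_state(); z=np.load('w1.npz'); im=z['im']
hsv=cv2.cvtColor(im,cv2.COLOR_RGB2HSV)
def big(m,roi):
    u0,v0,u1,v1=roi; M=np.zeros((480,640),np.uint8); M[v0:v1,u0:u1]=m[v0:v1,u0:u1]
    c,_=cv2.findContours(M,cv2.RETR_EXTERNAL,cv2.CHAIN_APPROX_NONE); return max(c,key=cv2.contourArea)
strap=hsv[...,1]<60
c=big(strap,(315,205,600,258)); x,y,w,h=cv2.boundingRect(c); print('strap bbox',x,y,w,h)
print('strap end',tocab(ray([[x-.5,y+h/2]],126,st)),'corners',tocab(ray(cv2.boxPoints(cv2.minAreaRect(c)),126,st)).round(1).tolist())
c=big(~strap,(355,216,392,247)); el=cv2.fitEllipse(c); print('strap hole',el,tocab(ray([el[0]],126,st)))
print('keeper row',[tuple(im[233,u]) for u in range(255,292,3)])
g=cv2.cvtColor(im,cv2.COLOR_RGB2GRAY)
print(g[222:246,258:290])
for v in (170,225,290): print(v,[ (u,tuple(map(int,im[v,u]))) for u in range(300,318,3)])
E
```

```text
strap bbox 323 212 263 46
strap end [[ 8.33700561e+01 -5.93615772e-02]] corners [[83.1, 15.7], [-93.3, 16.3], [-100.7, -15.7], [83.0, -15.7]]
strap hole ((371.2919616699219, 230.4945526123047), (15.995048522949219, 18.005733489990234), 67.30438995361328) [[50.6784911   3.12007793]]
keeper row [(np.uint8(179), np.uint8(125), np.uint8(47)), (np.uint8(189), np.uint8(131), np.uint8(50)), (np.uint8(155), np.uint8(106), np.uint8(41)), (np.uint8(97), np.uint8(68), np.uint8(28)), (np.uint8(94), np.uint8(64), np.uint8(20)), (np.uint8(73), np.uint8(53), np.uint8(22)), (np.uint8(135), np.uint8(113), np.uint8(62)), (np.uint8(167), np.uint8(144), np.uint8(80)), (np.uint8(166), np.uint8(142), np.uint8(80)), (np.uint8(147), np.uint8(106), np.uint8(44)), (np.uint8(179), np.uint8(124), np.uint8(47)), (np.uint8(179), np.uint8(124), np.uint8(46)), (np.uint8(178), np.uint8(121), np.uint8(44))]
[[140 140 139 137 136 137 135 132 130 131 132 133 136 138 134 134 133 134
  135 137 135 135 135 136 136 133 131 131 132 132 135 133]
 [139 138 138 137 135 138 136 134 130 128 131 133 133 135 133 134 130 134
  134 
[... 2706 characters left out ...]
1 132]
 [136 137 137 138 135 133 126 117 115 110 106 103  97  97  95  98 101 102
  107 111 117 122 129 130 132 133 131 130 131 132 132 132]
 [135 137 137 138 135 134 133 126 122 118 115 112 111 110 111 113 115 116
  120 122 125 128 130 132 136 131 132 130 130 131 133 132]]
170 [(300, (170, 147, 84)), (303, (171, 148, 83)), (306, (171, 147, 84)), (309, (169, 147, 82)), (312, (148, 93, 42)), (315, (181, 105, 48))]
225 [(300, (180, 124, 47)), (303, (145, 100, 37)), (306, (174, 119, 44)), (309, (174, 118, 43)), (312, (129, 77, 33)), (315, (174, 102, 47))]
290 [(300, (147, 126, 72)), (303, (173, 149, 84)), (306, (175, 151, 87)), (309, (165, 143, 81)), (312, (147, 115, 63)), (315, (173, 102, 46))]
```

View pics/w1c.png

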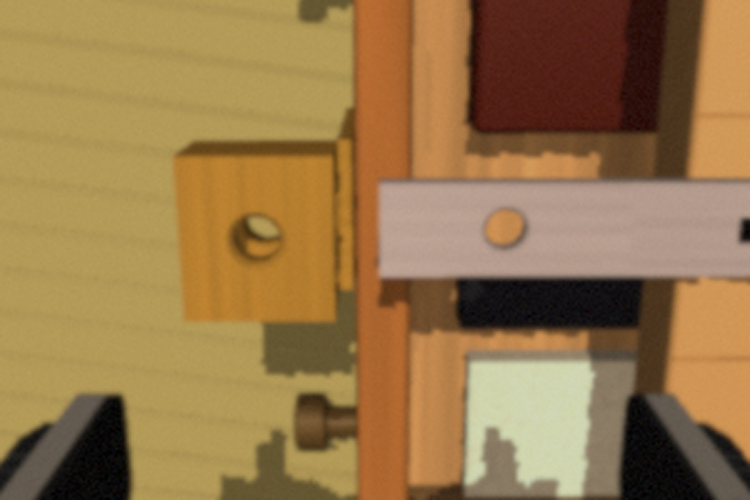

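The crop shows the keeper hole at full-image (272.3,235) and the strap hole at (372,231).

Run:
```python
from h import *
st=sensors.read_state()
k=ray([[272.3,235]],136,st); s=ray([[371.8,231.0]],126,st)
print('k',k,tocab(k),'s',s,tocab(s)); d=(s-k)[0]; print('yaw',np.degrees(np.arctan2(d[1],d[0])),np.linalg.norm(d[:2]))
print('strap end',tocab(ray([[321.2,231.4]],126,st)), 'far strap', tocab(ray([[585,230]],126,st)))
print('strap edges', tocab(ray([[330,212],[570,211.5],[330,251],[570,249.5]],126,st)))
print('board edge', tocab(ray([[432,270],[453,100],[424,300]],120,st)))
W=np.load('w1.npz')['W']; print(W[220:250:4,300],W[231,340],W[231,480],W[231,250])
```

```text
k [[495.64387671 -26.28270785 136.        ]] [[115.67979821   2.63831487]] s [[560.44077452 -17.73356531 126.        ]] [[50.32149132  2.77069788]]
yaw 7.516052226979319 65.35844095795655
strap end [[84.25146046  2.44051919]] far strap [[-96.1583022    3.82874169]]
strap edges [[ 78.4899223   15.66548269]
 [-82.743317    16.60819152]
 [ 78.209718   -11.36192509]
 [-88.52112995 -10.17067962]]
board edge [[  4.82003784 -27.54548418]
 [  2.21136345  85.78542468]
 [  8.39828335 -51.16961384]]
[[512.15852534 -14.06345575 136.80002979]
 [512.4508143  -16.66495256 136.68699813]
 [512.75898758 -19.1527016  137.09583966]
 [513.07411029 -21.58032123 137.75550421]
 [513.33159506 -24.71069091 135.93305353]
 [513.63827278 -27.3381915  136.03309906]
 [513.98069359 -29.46501715 137.8093343 ]
 [514.23265539 -33.05594776 134.94487556]] [539.37375844 -20.82990023 125.00183578] [632.17611309  -7.88959888 127.72874001] [481.068774   -25.80189551 135.12071614]
```

```bash
cat >> h.py <<'E'
yaw=np.radians(7.5)
e=np.array([np.cos(yaw),np.sin(yaw),0]); n=np.array([-e[1],e[0],0])
F=np.array([560.44,-17.73,0])+50.3*e      # origin such that the strap hole is at a=50.3, b=0
RY=np.c_[-e,n,[0,0,-1]]; RX=np.c_[n,e,[0,0,-1]]
E
python3 - <<'E'
from h import *
ctrl.gripper_to(0)
ctrl.move_ptp(cab(158,-95,200),RY)
ctrl.move_l(cab(158,-95,69),vel=150)
f0=sensors.read_state()['force']
ctrl.move_l(cab(71,-95,69),vel=50)
s=sensors.read_state();print('push',s['force']-f0)
ctrl.move_l(cab(90,-95,69),vel=80)
ctrl.move_l(cab(90,-95,200),vel=200)
ctrl.gripper_to(85)
ctrl.move_ptp(cab(70,0,225)-14*n,RX)
im,W=wrist('w2'); s=sensors.read_state();print(s['t'],s['eef_pos'])
save('w2c.png',cv2.resize(im[140:340,170:470],None,fx=2.5,fy=2.5,interpolation=cv2.INTER_CUBIC))
E
```

```text
push [-1.20935395  1.99504754 -2.07444064]
11.2417 [542.68768983 -34.32899629 224.93322242]
```

View pics/w2c.png

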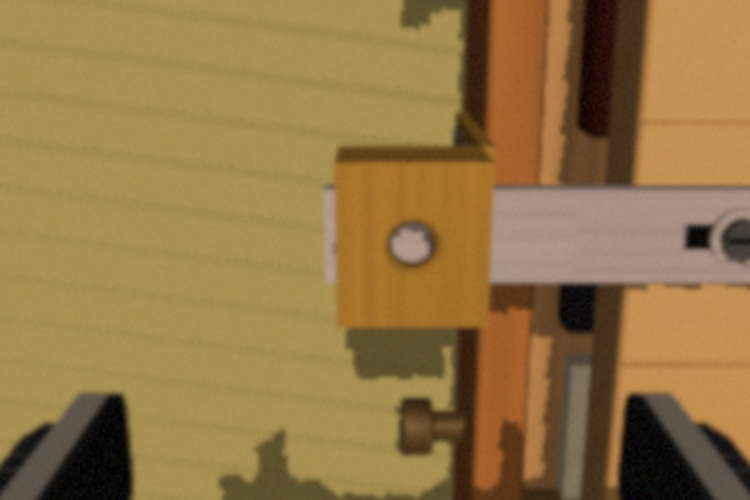

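The keeper is now over the strap, with its hole at full-image (334.8,237.2). The strap end shows just ahead of it at u≈299. Next I'll go to the pin.

Run:
```python
from h import *
st=sensors.read_state()
k=ray([[334.8,237.2]],136,st); print('keeper',k,tocab(k),'end',tocab(ray([[299.2,234.5]],126,st)))
ctrl.move_ptp(np.array([420.6,-296.5,210])-14*n,RX)
im,W=wrist('w3'); s=sensors.read_state();print(s['t'],s['eef_pos'])
m=((W[...,2]>75)&(W[...,2]<100)).astype(np.uint8); m[330:]=0
N,l,stt,c=cv2.connectedComponentsWithStats(m)
for i in range(1,N):
    if stt[i,4]>60: P=W[l==i]; print(stt[i],c[i],np.nanmedian(P,0), ray([c[i]],91,s))
save('w3c.png',cv2.resize(im[140:340,170:470],None,fx=2,fy=2,interpolation=cv2.INTER_CUBIC))
```

```text
keeper [[549.96218618 -18.91451487 136.        ]] [[60.84278488  0.19324796]] end [[84.29942084 -0.73932831]]
12.45 [ 423.11747468 -309.44944332  210.07838931]
[ 585    0   55   91 3411] [611.44473761  44.59278804] [ 596.31654948 -148.11612722   85.89869359] [[ 592.92223042 -149.49559047   91.        ]]
[307 209  23  27 509] [318.00196464 222.13752456] [ 419.04505416 -292.76103045   90.90430134] [[ 419.24584009 -292.56808428   91.        ]]
```

View pics/w3c.png

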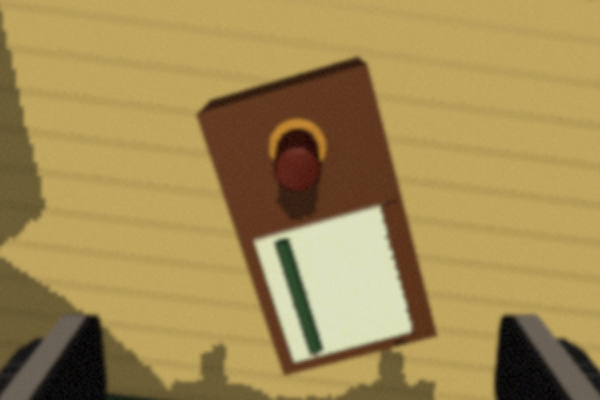

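Run:
```python
from h import *
st=sensors.read_state()
p=ray([[318.5,224.5]],91,st)[0]; print(p)
ctrl.gripper_to(45)
ctrl.move_l([p[0],p[1],130],rot=RX,vel=150)
print(ctrl.move_l([p[0],p[1],80],vel=80,threshold=8))
ctrl.gripper_to(0,60); s=sensors.read_state(); print(s['grip_width'],s['grasp_force'],s['force'],s['eef_pos'])
ctrl.move_l([p[0],p[1],135],vel=80)
ctrl.move_l([p[0],p[1],240],vel=200)
k=np.array([550,-18.9,0])
ctrl.move_ptp(k+[0,0,225],RX)
ctrl.move_l(k+[0,0,136+8+74],vel=60)   # tip 8 above the keeper
s=sensors.read_state(); print(s['t'],s['grip_width'],s['force'],s['eef_pos'])
im,W=wrist('w4'); save('w4c.png',cv2.resize(im[150:350,200:440],None,fx=3,fy=3,interpolation=cv2.INTER_CUBIC))
```

```text
[ 419.83573127 -294.26769824   91.        ]
False
16.612742714367297 58.46899688243866 [-0.33233607  0.05507563  2.5025381 ] [ 420.39690056 -294.80388541   80.82652593]
17.7083 16.553419895639585 [ 0.93563942 -0.59763039 -0.01983598] [549.36337815 -19.94828046 217.20766848]
```

View pics/w4c.png

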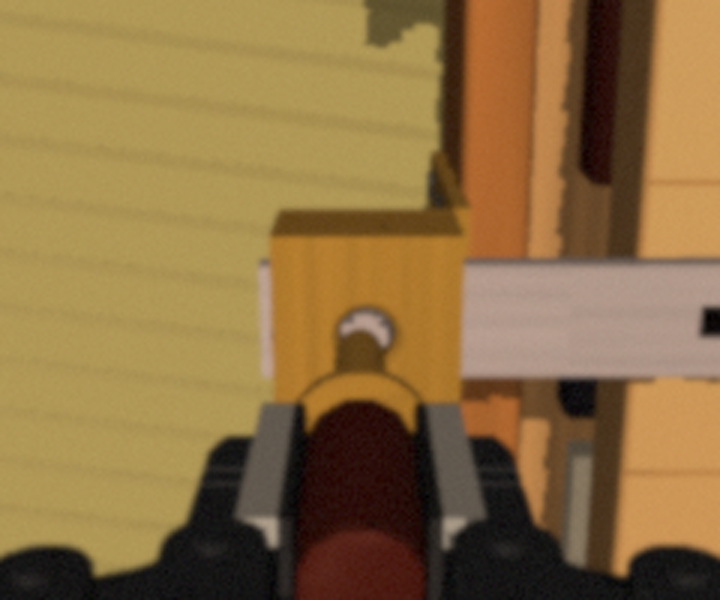

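The pin is held and its tip is just above the keeper. The shaft is at crop x≈359 with its leading edge at y≈332, and the hole centre is at (366,330). So the tip needs about +1.5 mm along e and about +2 mm along n.

Run:
```python
from h import *
k=np.array([550,-18.9,218])+1.5*e+2.0*n
ctrl.move_l(k,vel=30); ctrl.hold(0.2)
for i in range(3): s=sensors.read_state(); print(s['t'],s['force'],s['eef_pos']-k); ctrl.hold(0.05)
im,W=wrist('w5'); save('w5c.png',cv2.resize(im[210:310,260:380],None,fx=6,fy=6,interpolation=cv2.INTER_CUBIC))
```

```text
18.2083 [-0.04188431 -0.21745954 -0.88187782] [0.04245739 0.03900402 0.10805731]
18.2583 [-0.69672211  0.8574069  -1.53403869] [0.02055543 0.04431009 0.05041174]
18.3083 [-0.04668798 -0.51712692 -0.4594417 ] [0.01313781 0.02058144 0.03773755]
```

View pics/w5c.png

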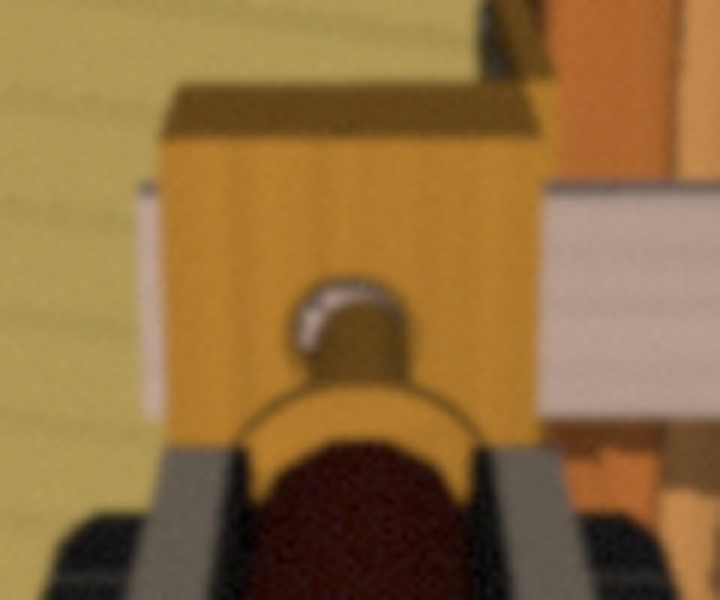

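The correction overshot by about 1 mm both ways, because the earlier pose had not settled. Corrected target is +0.5 e, +1.0 n. Now I'll probe down.

```bash
cat >> h.py <<'E'
def down(p,z,thr=4,vel=10):
    hit=ctrl.move_l([p[0],p[1],z],vel=vel,threshold=thr); s=sensors.read_state(); return hit,s
E
python3 - <<'E'
from h import *
p=np.array([550,-18.9,218])+0.5*e+1.0*n
ctrl.move_l(p,vel=20); ctrl.hold(0.3); f0=sensors.read_state()['force']
hit,s=down(p,198); print(hit,s['t'],s['eef_pos'],s['force']-f0)
ctrl.hold(0.3); s=sensors.read_state(); print(s['eef_pos'],s['force']-f0)
E
```

```text
True 20.5167 [550.62052211 -18.52640737 200.73381544] [ 0.44589746 -1.02992752  4.02195631]
[550.58358475 -18.61187797 200.65678887] [-0.21298362 -0.15015937  6.85579807]
```

In the keeper hole and resting on the strap (drop of 10 mm past the keeper top). Next I'll push the drawer in with the pin and probe as I go.

```bash
cat > search.py <<'E'
import sys
from h import *
p=np.array([550,-18.9,0])+0.5*e+1.0*n
lo,hi,st=map(float,sys.argv[1:4])
for k in np.arange(lo,hi,st):
    q=p+k*e
    c=sensors.read_state()['eef_pos']; ctrl.move_l([c[0],c[1],201.6],vel=20)
    ctrl.move_l([q[0],q[1],201.6],vel=20); ctrl.hold(0.1); f0=sensors.read_state()['force']
    hit,s=down(q,198.3,thr=4,vel=12)
    print(round(k,1),hit,round(s['t'],1),s['eef_pos'].round(2),(s['force']-f0).round(1),f0.round(1))
    if s['eef_pos'][2]<199.6: print('FOUND'); break
E
python3 search.py 7 15 0.8
```

```text
7.0 True 21.9 [557.16 -17.65 200.64] [2.4 3.2 7. ] [-1.9 -3.7 -3.2]
7.8 True 22.8 [557.89 -17.49 200.52] [2.9 2.1 3.1] [-2.7 -2.9  0.8]
8.6 True 23.6 [558.74 -17.31 200.47] [2.4 2.5 4.7] [-1.8 -3.1 -1. ]
9.4 True 24.5 [559.45 -17.17 200.39] [2.7 3.1 4.6] [-1.9 -2.3 -0.6]
10.2 True 25.4 [560.14 -17.03 200.27] [2.8 1.5 4.8] [-2.1 -2.1 -0.5]
11.0 True 26.3 [561.04 -16.94 200.1 ] [2.4 2.1 4. ] [-1.6 -1.5 -0.6]
11.8 True 27.2 [561.97 -16.87 199.22] [ 3.7  0.2 -0.1] [-1.8 -1.3 -0.5]
FOUND
```

Run:
```python
from h import *
p=np.array([550,-18.9,0])+0.5*e+0.5*n
ctrl.hold(0.2); s=sensors.read_state(); print(s['eef_pos'],s['force'])
for k in (11.8,12.2,12.6):
    q=p+k*e; z=sensors.read_state()['eef_pos'][2]
    ctrl.move_l([q[0],q[1],z],vel=10); ctrl.hold(.1)
    hit,s=down(q,195,thr=7,vel=10); print(k,hit,s['t'],s['eef_pos'].round(2),s['force'].round(1))
    if s['eef_pos'][2]<197: break
```

```text
[561.8351496  -16.96482515 199.13138149] [ 4.1256996  -0.46949818  0.62849228]
11.8 False 28.45 [562.46 -16.96 195.32] [ 2.3 -0.4  3.1]
```

Run:
```python
from h import *
q=np.array([550,-18.9,0])+12.3*e+0.5*n
for i in range(4):
    hit,s=down(q,170.0,thr=9,vel=12); print(hit,round(s['t'],1),s['eef_pos'].round(2),s['force'].round(1),s['grip_width'])
    if not hit or s['eef_pos'][2]<172.5: break
    # relax sideways: follow the lateral force
    f=s['force']; q=q+np.clip(np.array([f[0],f[1],0])*0.05,-.4,.4); ctrl.move_l([q[0],q[1],s['eef_pos'][2]+.3],vel=8)
```

```text
False 30.7 [562.11 -17.1  171.05] [ 0.9 -3.3 10.8] 16.591993585400797
```

Run:
```python
from h import *
ctrl.hold(.2); s=sensors.read_state(); print(s['eef_pos'],s['force'])
hit,s=down(s['eef_pos'],169.0,thr=6,vel=8); print(hit,s['eef_pos'],s['force'])
ctrl.gripper_to(26); ctrl.hold(.3)
c=sensors.read_state()['eef_pos']; ctrl.move_l([c[0],c[1],225],vel=60)
ctrl.move_l(np.array([c[0],c[1],240])-14*n,vel=80); ctrl.gripper_to(85)
im,W=wrist('w6'); s=sensors.read_state(); print(s['t'])
m=((W[...,2]>172)&(W[...,2]<190)).astype(np.uint8); m[330:]=0;m[:,:200]=0;m[:,450:]=0
print('top',np.nanmedian(W[m>0],0),m.sum())
save('w6c.png',cv2.resize(im[140:340,200:440],None,fx=3,fy=3,interpolation=cv2.INTER_CUBIC))
```

```text
[562.11025464 -17.10573118 171.06632196] [ 1.23931143 -3.28324286  9.81535055]
True [562.2678149  -17.20604098 171.0963205 ] [-0.74631151 -0.14268314  3.56950635]
33.7333
top [560.13814443 -16.16822954 180.96947974] 813
```

View pics/w6c.png

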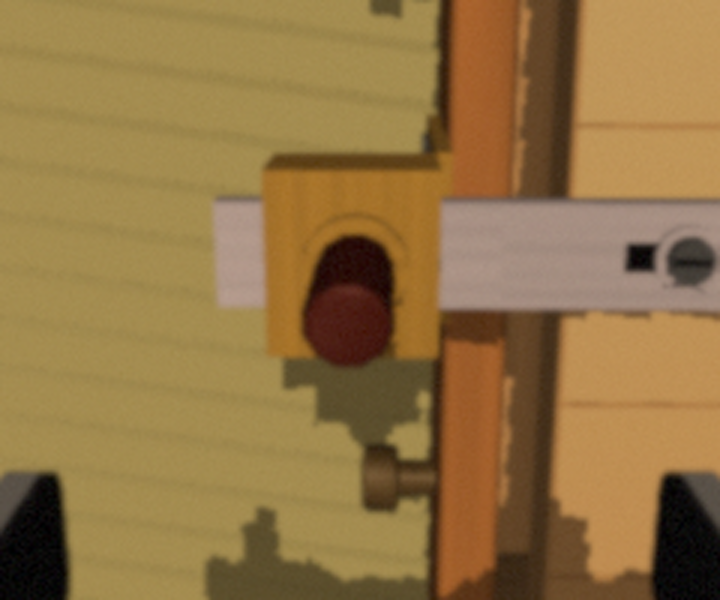

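The collar is flat on the keeper: the handle top measures 181.0 mm, which is 136 + 45. The pin stands upright and the arm is clear.

```bash
python3 -c "
from h import *
ctrl.hold(0.3); print(ctrl.finish_job())"
```

```text
the job is handed in; nothing more can be done
None
```

The job is handed in: the drawer is eased nearly shut, and the pin is through the keeper and the strap with its collar flat on the keeper and the gripper clear. It took about 34 s of the 72 s allowed; no verdict came back, and I didn't re-measure the loose objects.

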